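Pull the slide cassette from the reader and rack it

TASK

Pull the slide cassette straight up out of its sprung socket in the reader and stand it upright on the paper blotting pad, letting go of it there so that its foot is blotted. Then take it again across its other two sides and lower it into the free slot of the drying rack, the one with the paper strip on its floor, centred between the fins and standing right down on the strip. Keep it upright all the way, do not drop it, and leave the other things on the bench where they are.

Things in the scene. Friction and masses are not known exactly. Their poses are not given: they have to be found in the camera images.
- cassette: The slide cassette to move: white plastic with a grey foot, 24 (x) x 50 (y) x 86 mm tall (z up), 100 to 210 g. Glass windows on the two broad faces (+-x), flat narrow ends (+-y); the same turned half round. Origin: centre of its underside. Starts in either socket of the reader, foot sunk 30 mm below the deck. A 4 mm deep groove crosses each end, 8.5 to 21.5 mm above the underside.
- dock_deck (a point): Point on the reader's axis, 40 mm above the bench, level with its deck. Sprung steel balls in each socket snap into the cassette's two grooves: straight up it takes about 10 to 20 N in the first 5 mm, then slides freely; 15 to 20 mm up the balls slip under its foot and nudge it upward with about 10 N. It leaves the socket after 30 mm and clears the tops of the guides after 80 mm.
- dock: The reader: light grey bench instrument, fixed, 110 (x) x 168 (y) x 40 mm. Origin: centre of its underside. Sockets at y = +38 and -38 mm, floors 10 mm above the bench. Dark grey guides, 36 mm long in x, rise to 90 mm 3 mm from both ends of the seated cassette (top at 96 mm): in the socket it can be gripped only on its broad faces, fingers closing along the reader's x.
- blank: A flat grey blanking cap, 36 x 53 x 6 mm, fixed over the reader's unused socket. Origin: centre of its underside.
- pad: White paper blotting pad, 120 x 120 x 3 mm, fixed flat on the bench between the reader and the drying rack. Origin: centre of its underside, x and y along its sides.
- rack: Aluminium drying rack, fixed, base 112 (x) x 60 (y) x 8 mm. Origin: centre of its underside. Two slots at x = +28 and -28 mm, each between two upright fins (4 mm thick, 36 mm long in y) with a gap of 32 mm along x. A cassette stands in a slot with its 50 mm along y.
- rack_top (a point): Point over the rack's centre at the height of the fins' tops, 90 mm above the bench. The slots are open beyond y = +-18 mm, so a racked cassette's narrow ends stick out 7 mm past the fins and can be gripped there, fingers closing along the rack's y; there is no room for fingers at its broad faces.
- strip: White paper strip 28 (x) x 56 (y) x 2 mm, fixed on the floor of the free slot (either slot): the place to go. Origin: centre of its underside, 8 mm above the bench, axes as the rack's; its top is 10 mm above the bench.
- spare: A second cassette of the same make and size already standing in the rack's other slot; leave it. Origin: centre of its underside.
- tube_rack: Bystander: grey tube rack 70 x 130 mm with tubes, 65 mm high, beyond the pad. Origin: centre of its underside.
- timer: Bystander: flat white timer 50 x 72 x 18 mm lying flat beyond the rack or reader. Origin: centre of its underside.
- bottle: Bystander: small amber bottle, 48 mm across, 90 mm tall, beyond the pad. Origin: centre of its underside.
Not all that is in view belongs to the job. There is more than one size of the dock; the job needs the largest.

How it is judged:
On the way, in this order (a step that is already met when the one before it is completed fails the run):
1. the cassette is pulled clear of its socket (its underside at least 35 mm above the socket's floor) (z of cassette in the frame of dock above 0.045 m), for 0.1 s.
2. the cassette stands upright and at rest on the blotting pad, let go (x of cassette in the frame of pad between -0.06 and 0.06 m and y of cassette in the frame of pad between -0.06 and 0.06 m and z of cassette in the frame of pad between 0.001 and 0.006 m and angle between cassette's own z axis and vertical below 0.08 rad and linear speed of cassette below 0.03 m/s and contact force between the fingers and cassette below 0.1 N), for 0.2 s.
At the end, for the whole second after the job is handed in: The cassette stands released and at rest in the rack's free slot: its underside on the strip (within 5 mm of the strip's underside in height), its centre within 8 mm of the strip's centre across the slot and 12 mm along it, upright within 0.15 rad and its long side along the slot within 0.3 rad (x of cassette in the frame of strip between -0.008 and 0.008 m and y of cassette in the frame of strip between -0.012 and 0.012 m and z of cassette in the frame of strip between -0.005 and 0.005 m and angle between cassette's own z axis and vertical below 0.15 rad and angle between the y axis of cassette and the y axis of strip, either way round below 0.3 rad and linear speed of cassette below 0.03 m/s and contact force between the fingers and cassette below 0.1 N); the robot touches nothing.
It fails at once if the cassette is tipped by more than 0.6 rad (angle between cassette's own z axis and vertical above 0.6 rad).
It fails at once if the cassette is dropped (falls faster than 0.45 m/s, about 10 mm, with the fingers off it) (contact force between the fingers and cassette below 0.1 N and linear speed of cassette above 0.45 m/s).
It fails at once if the other cassette is moved by more than 15 mm (distance of spare from where it was at the start of the episode above 0.015 m).
It fails at once if the tube rack, timer or bottle is moved by more than 25 mm (distance of any of tube_rack, timer, bottle from where it was at the start of the episode above 0.025 m).
It also fails if it takes over 64 s, if anything falls off the work surface, if the arm or the gripper's body presses on something with over 40 N, if the wrist force passes 120 N, or if a joint passes its speed limit or range.

ROBOT

A 6-joint arm with a two-finger parallel gripper is mounted at the origin on the work surface. World frame = base frame: x ahead of the robot, y to its left, z up, the work surface at z = 0. Lengths are in m, angles in rad, forces in N, time in s.
With the tool pointing down it reaches from about 0.375 to 0.975 m from the base axis. Payload 3.8 kg.
Tool frame: the origin (TCP) lies at the very end of the fingers, on their centre line; the grasp point (between the pads) lies 19 mm behind it; y points along the fingers, x is the direction in which the jaws open and shut, and the axes are right-handed (so a half turn about y gives the same grasp; the last joint's range is limited). The gripper opens to 85 mm and grips with 20 to 120 N. Pads are 22 mm wide; open, the fingers measure 114 mm over their backs; the gripper's body (76 mm by 85 mm) begins 54 mm behind the grasp point. The pads swing forward as they close: fully open they stand 13 mm farther back than shut.
Start: joints at [-1.207, 0.264, 1.604, -0, 1.274, -0.037], TCP at [0.263, -0.622, 0.231] pointing down, gripper open.
Joint ranges: [-2.63, 2.63], [-0.94, 2.18], [0.31, 2.57], [-1.31, 4.45], [0, 2.66], [-2.55, 2.55]. Speed limits (rad/s): [2.57, 2.57, 3.14, 3.14, 3.14, 3.14].

INTERFACE

Orientations are given as a rotation vector (axis times angle).
In Python, from workcell import bot, cams gives the robot as it stands.
- The arm moves only by the tool play_rows, never from a script. Its argument "motion" is a list of rows, each a list of 2 entries, a list of its own where there are three numbers: the shift along the world's x, y, z normalised to -1 to 1, where 1 is 400 mm, then the turn, a rotation vector about the world's x, y, z normalised to -1 to 1, where 1 is pi/4 rad. In form: [[[tx, ty, tz], [ax, ay, az]], ...]. A call has 1 to 10 rows; each row is the pose to reach, as a shift and turn from the pose commanded when the call began; what a row does not reach only later rows make up. A row lasts 1/8 s, in which the tool goes at most 62.5 mm and 10.7 degrees, less where a joint would pass 70% of its speed; a pose out of reach is approached as far as the arm can. A call with a number of a shift or a turn outside -1 to 1 is refused whole. A call with a gripper value outside its range is refused whole. "gripper" is the closure, from 0 (fully open) to 1 (shut), set as the call begins (left out, the last holds). The fingers move at their own pace and stop on an object; "squeeze" is the grip in N (left out, the last holds). Time passes only in rows, so rows that repeat a pose let the fingers close. It gives the time, the measured TCP pose, the force and the opening at its end, in the units of the state.
- bot.read_state(): the state, without advancing time (a new reading comes with each control period).
- cams.read_camera(name): name is "side" or "top" or "wrist"; returns (picture, depth): 384x512x3 uint8, red, green, blue; 384x512 float32, m along the optical axis (not along the pixel's ray), 0 where there is no reading.
- cams.calibration(name): a dict with "mtx" (3x3 intrinsics, pixels), "R" (3x3) and "t" (3): a world point X has camera coordinates R X + t; the wrist camera has in their place "tool_from_camera" (4x4, takes a point from camera to tool coordinates, whose origin is the TCP and whose axes are the tool frame's). Camera axes: x right, y down, z forward; pixel columns grow to the right and rows downward; lengths in m; the calibration is good to about 2 mm. A picture is of the moment at which its call begins: read the wrist's pose just before it. calibration takes no time and is no camera call.
- bot.finish_job(): hands the job in, once; it reports no verdict.
Trained networks look in the newest picture that a camera, given by its name, has taken for a name from the list of things; names that differ only in an ending like _2 or _b are one class to them, and where a whole thing is asked for, a point or a joint stands for the part that bears it (a point fixed in the world has none). Each returns a list of dicts, best first, with "conf" (0 to 1); they miss things now and then, are a little off and sometimes report something else, mostly with a low value. They report only what shows in the picture. A call takes as long as a camera call. They do not tell look-alikes from the thing itself.
- cams.recognise(camera, label): "xyz" ([x, y, z] in m, in the coordinates of the camera as it stood for that picture, good to about 4 mm: the middle of the surface that is visible of it).
- cams.regions_of(camera, label): "mask" (384x512 bool, what is visible of it).
- cams.mark_of(camera, label): "xyz" ([x, y, z] in m, in the coordinates of the camera as it stood for that picture, good to about 4 mm: a listed point, or the origin of a listed thing).
The state is a dict: "time": time; "q": joint angles; "joint_vel": joint speeds; "joint_torque": joint torques, N m; "tool_pos": TCP position; "tcp_rot": TCP orientation; "wrist_force": force on the tool from outside, world axes, zero at the start; "torque": the same for the moment, N m; "width": opening from 0.0 (shut) to 1.0 (fully open).
Only numpy, scipy, OpenCV 4.12 (cv2) and the standard library are available. Lean on these libraries where they do the work, as an engineer would, in place of code of your own. Each camera call takes 0.05 s, during which the arm holds its last target.

## Working session

There is one attempt and no reset: what is moved stays moved. The work goes in short steps, Python scripts to look and compute and a tool call to move; the robot and the scene stay as the last step left them, time stands still between calls to the robot, and variables do not carry over. Pictures are saved under pics/ and viewed, and the job is handed in when it is done.

Besides the shell and the picture viewer there is one more tool, called as name([rows], argument=value, ...), one row to a line, values as JSON. play_rows: Moves the arm, as the interface text tells. Its arguments: {"type":"object","properties":{"motion":{"type":"array","items":{"type":"array"}},"gripper":{"type":"number"},"squeeze":{"type":"number"}},"required":["motion"]}

```bash
mkdir -p pics; ls
cat > h.py <<'E'
from workcell import bot, cams
import numpy as np, cv2
from scipy.spatial.transform import Rotation as Rn
def world(cam,p,st=None):
    c=cams.calibration(cam); p=np.atleast_2d(p)
    if cam=='wrist':
        T=np.array(c['tool_from_camera']); q=p@T[:3,:3].T+T[:3,3]
        st=st or bot.read_state()
        return q@Rn.from_rotvec(st['tcp_rot']).as_matrix().T+np.array(st['tool_pos'])
    R=np.array(c['R']);t=np.array(c['t']); return (p-t)@R
def cloud(cam,depth,st=None):
    K=np.array(cams.calibration(cam)['mtx']); v,u=np.indices(depth.shape)
    P=np.stack([(u-K[0,2])/K[0,0]*depth,(v-K[1,2])/K[1,1]*depth,depth],-1).reshape(-1,3)
    return world(cam,P,st).reshape(depth.shape+(3,))
E
python3 - <<'E'
from h import *
st=bot.read_state(); print(st)
for n in ['top','side','wrist']:
    im,d=cams.read_camera(n); cv2.imwrite(f'pics/{n}0.png',im[:,:,::-1]); np.save(f'{n}0.npy',d)
    if n!='wrist':
        for l in ['cassette','dock_deck','dock','blank','pad','rack','rack_top','strip','spare','tube_rack','timer','bottle']:
            r=cams.mark_of(n,l)
            print(n,l,[(np.round(world(n,x['xyz'])[0],3).tolist(),round(x['conf'],2)) for x in r[:4]])
print(bot.read_state()['time'])
E
```

```text
pics
{'time': 0.0, 'q': array([-1.20688035e+00,  2.64736596e-01,  1.60538479e+00, -7.22518421e-06,
        1.27367823e+00, -3.68995357e-02]), 'joint_vel': array([-1.34321615e-03, -3.68676637e-04, -9.13733471e-04, -2.85614771e-04,
        9.71027954e-04,  7.74728534e-05]), 'joint_torque': array([ 1.96511046e-04, -5.15104580e+01, -3.67318368e+01,  2.68918002e-04,
        1.29107747e-02,  1.99104477e-06]), 'tool_pos': array([ 0.26310116, -0.62082175,  0.22996734]), 'tcp_rot': array([-1.37126071,  0.91039473, -0.90743554]), 'wrist_force': array([-0.63665139,  0.38674473,  0.94738368]), 'torque': array([ 0.02940068, -0.07025609, -0.03381597]), 'width': 1.0015765385493147}
top cassette [([0.523, 0.182, 0.008], 0.76)]
top dock_deck [([0.521, 0.222, 0.039], 0.7), ([0.687, 0.287, 0.028], 0.7), ([0.36, 0.198, 0.025], 0.59)]
top dock [([0.359, 0.195, 0.001], 0.93), ([0.69, 0.284, 0.003], 0.71), ([0.52, 0.225, -0.001], 0.57)]
top blank [([0.521, 0.26, 0.04], 0.73), ([0.591, -0.216, -0.003], 0.45)]
top pad [([0.572, 0.004, -0.001], 0.72)]
top rack [([0.59, -0.217, 0.0], 0.61)]
top rack_top [([0.5
[... 267 characters left out ...]
, 0.67)]
side cassette [([0.518, 0.228, 0.039], 0.59)]
side dock_deck [([0.52, 0.227, 0.039], 0.94), ([0.362, 0.201, 0.03], 0.76)]
side dock [([0.686, 0.284, 0.003], 0.95), ([0.525, 0.226, 0.003], 0.8), ([0.357, 0.197, -0.001], 0.71)]
side blank []
side pad [([0.571, 0.003, -0.0], 0.94), ([0.746, -0.241, 0.003], 0.7), ([0.588, -0.222, 0.001], 0.61)]
side rack [([0.587, -0.221, 0.003], 0.93)]
side rack_top [([0.586, -0.222, 0.092], 0.96)]
side strip [([0.613, -0.216, 0.006], 0.76)]
side spare [([0.559, -0.227, 0.009], 0.64)]
side tube_rack [([0.741, -0.03, -0.001], 0.82)]
side timer [([0.75, -0.241, 0.004], 0.98)]
side bottle [([0.764, 0.163, -0.0], 0.82), ([0.743, -0.026, 0.002], 0.51)]
1.35
```

Run:
```python
from h import *
t=cv2.imread('pics/top0.png'); s=cv2.imread('pics/side0.png')
cv2.imwrite('pics/top0b.png',cv2.resize(t,(800,600),interpolation=cv2.INTER_CUBIC))
for n in ['top','side']:
    print(n,cams.calibration(n))
```

```text
top {'mtx': array([[387.20268256,   0.        , 250.82826659],
       [  0.        , 387.20268256, 200.14833615],
       [  0.        ,   0.        ,   1.        ]]), 'R': array([[-5.58344285e-03, -9.99982400e-01, -2.00606650e-03],
       [-9.82041490e-01,  5.86156768e-03, -1.88574000e-01],
       [ 1.88582440e-01,  9.17148386e-04, -9.82056934e-01]]), 't': array([-0.00917086,  0.55944791,  0.8160694 ])}
side {'mtx': array([[404.9610524 ,   0.        , 251.79507543],
       [  0.        , 404.9610524 , 194.36763442],
       [  0.        ,   0.        ,   1.        ]]), 'R': array([[ 0.97729223, -0.21167896, -0.00958758],
       [-0.13878061, -0.6052272 , -0.78386222],
       [ 0.16012447,  0.76739303, -0.62086077]]), 't': array([-0.56912551,  0.14484065,  0.87495455])}
```

View pics/top0b.png

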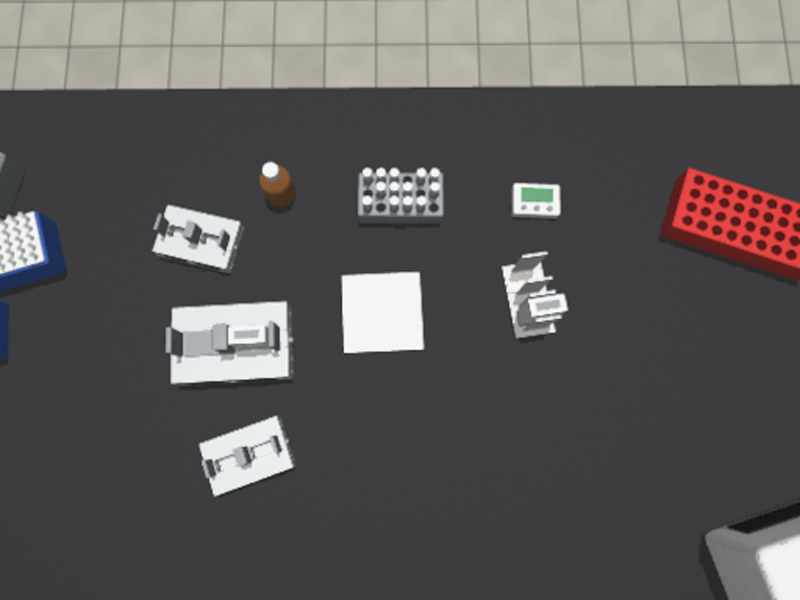

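View pics/side0.png

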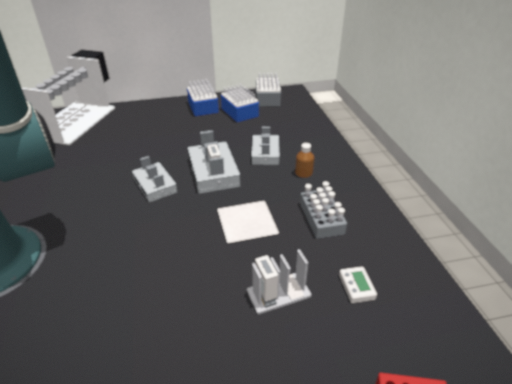

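The three dock-like things, in the 800x600 top view, are at (198,238), (230,343) and (246,456). The one at (230,343) is the largest and is the only one holding a cassette and a blanking cap. I'll check it in an enlarged crop and measure the yaws.

Run:
```python
from h import *
t=cv2.imread('pics/top0.png'); s=cv2.imread('pics/side0.png')
a=cv2.resize(t[180:255,95:200],None,fx=4,fy=4,interpolation=cv2.INTER_CUBIC)
b=cv2.resize(s[120:200,175:250],(300,320)[::1],interpolation=cv2.INTER_CUBIC)
c=cv2.resize(t[155:225,310:380],(300,300),interpolation=cv2.INTER_CUBIC)
o=np.zeros((620,740,3),np.uint8);o[:300,:420]=a;o[:320,430:730]=b;o[320:620,:300]=c
cv2.imwrite('pics/crop1.png',o[:600])
P=cloud('top',np.load('top0.npy'))
Q=cloud('side',np.load('side0.npy'))
def rect(Pc,cen,r,zlo,zhi,name):
    p=Pc.reshape(-1,3); m=(np.hypot(p[:,0]-cen[0],p[:,1]-cen[1])<r)&(p[:,2]>zlo)&(p[:,2]<zhi)
    p=p[m]
    (c,sz,a)=cv2.minAreaRect((p[:,:2]*1000).astype(np.float32)); print(name,len(p),np.round(c,1),np.round(sz,1),round(a,1),'z',np.round(np.median(p[:,2]),4), 'mean',np.round(p.mean(0),4))
for n,C in (('top',P),('side',Q)):
    rect(C,(.52,.225),.13,.03,.05,n+' dock deck')
    rect(C,(.36,.2),.1,.015,.05,n+' dockS deck')
    rect(C,(.69,.285),.09,.015,.05,n+' dockS2 deck')
    rect(C,(.523,.187),.04,.0925,.11,n+' cassette top')
    rect(C,(.52,.225),.1,.08,.0915,n+' guides top')
    rect(C,(.59,-.218),.09,.005,.014,n+' rack base')
    rect(C,(.56,-.226),.05,.091,.11,n+' spare top')
    rect(C,(.59,-.218),.09,.08,.0905,n+' fins top')
    rect(C,(.572,.004),.1,.0018,.01,n+' pad')
rgb=t[:,:,::-1].astype(int)
m=(rgb.min(2)>190); p=P[m&(np.hypot(P[:,:,0]-.572,P[:,:,1]-.004)<.1)]
print('pad white',cv2.minAreaRect((p[:,:2]*1000).astype(np.float32)))
```

```text
top dock deck 2867 [514.  223.5] [205.4 190.4] 61.2 z 0.0402 mean [0.517  0.2258 0.0405]
top dockS deck 1521 [359.8 196.5] [ 76.2 118.9] 19.6 z 0.0277 mean [0.3594 0.196  0.028 ]
top dockS2 deck 1357 [683.6 283.7] [120.3  77.2] 76.3 z 0.0276 mean [0.681  0.2833 0.028 ]
top cassette top 269 [522.3 192.4] [24.4 62.5] 3.5 z 0.0961 mean [0.5223 0.186  0.0961]
top guides top 324 [519.6 224.2] [ 35.  147.5] 3.3 z 0.089 mean [0.5196 0.2188 0.088 ]
top rack base 546 [ 587.5 -218. ] [113.1  60.7] 8.1 z 0.0086 mean [ 0.5921 -0.2087  0.0086]
top spare top 266 [ 570.  -224.1] [57.3 50.8] 5.7 z 0.0939 mean [ 0.5616 -0.2243  0.0939]
top fins top 182 [ 588.7 -218.8] [96.2 48.4] 9.4 z 0.0881 mean [ 0.5835 -0.2165  0.0869]
top pad 2249 [572.6   4.1] [195.5 196.1] 89.5 z 0.0031 mean [0.5697 0.0048 0.0033]
side dock deck 1122 [519.7 221.6] [199.8 183.6] 57.6 z 0.0406 mean [0.5164 0.2025 0.0402]
side dockS deck 824 [358.5 194.7] [ 76.5 121.4] 19.6 z 0.0286 mean [0.3585 0.1811 0.0297]
side dockS2 deck 582 [682.6 280. ] [119.6  75.5] 75.9 z 0.0283 mean [0.6789 0.2663 0.03  ]
side cassette top 110 [521.6 182.4] [23.7 51.7] 3.6 z 0.0968 mean [0.5215 0.1813 0.0965]
side guides top 189 [519.2 220.3] [ 35.6 148.6] 3.3 z 0.0882 mean [0.5184 0.2105 0.0871]
side rack base 744 [ 587.2 -220.4] [112.5  63.2] 9.1 z 0.009 mean [ 0.5919 -0.2308  0.0091]
side spare top 322 [ 569.9 -226.3] [56.7 50.7] 7.9 z 0.0942 mean [ 0.5608 -0.2285  0.0941]
side fins top 312 [ 588.1 -224.9] [97.6 48.7] 6.7 z 0.0867 mean [ 0.579  -0.2275  0.0862]
side pad 1837 [573.9   3.4] [190.8 193.6] 63.2 z 0.0034 mean [ 0.5689 -0.0008  0.0035]
pad white ((571.9638061523438, 3.9083290100097656), (120.90819549560547, 119.81392669677734), 2.15010142326355)
```

View pics/crop1.png

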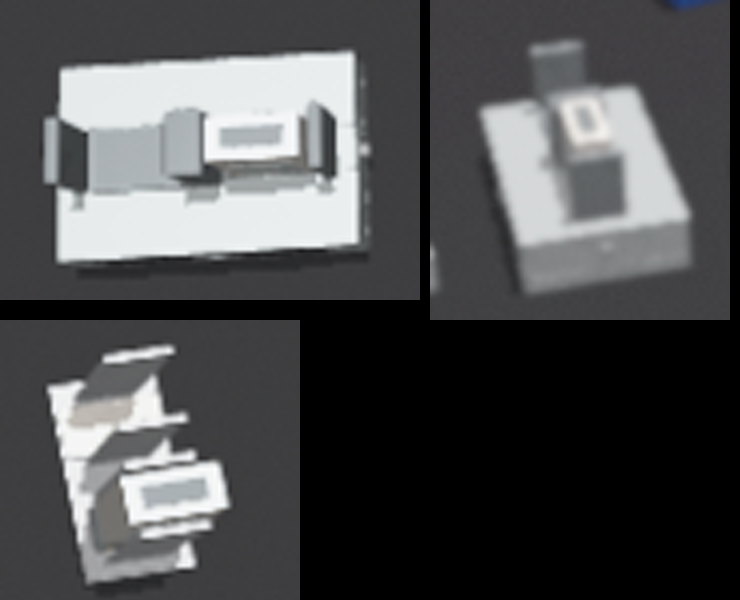

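Run:
```python
from h import *
st=bot.read_state(); R=Rn.from_rotvec(st['tcp_rot']).as_matrix(); print(np.round(R,3)); x=R[:,0]; print('yaw x',np.degrees(np.arctan2(x[1],x[0])), np.degrees(np.array(st['q'])[[0,5]]))
print(np.round(cams.calibration('wrist')['tool_from_camera'],3), cams.calibration('wrist')['mtx'])
for a,b in ((0.5215,.183),(.572,.004),(.617,-.215)): print(np.degrees(np.arctan2(b,a)),np.hypot(a,b))
```

```text
[[ 0.39  -0.     0.921]
 [-0.921  0.     0.39 ]
 [-0.    -1.    -0.   ]]
yaw x -67.03319989379656 [-69.14921146  -2.11588226]
[[ 1.     0.     0.001 -0.   ]
 [-0.001 -0.281  0.96  -0.143]
 [ 0.001 -0.96  -0.281  0.072]
 [ 0.     0.     0.     1.   ]] [[327.4326659    0.         257.92660727]
 [  0.         327.4326659  191.54511188]
 [  0.           0.           1.        ]]
19.336524725377775 0.5526764424145468
0.400663255792154 0.5720139858430037
-19.211417174237685 0.6533865624574782
```

View pics/wrist0.png

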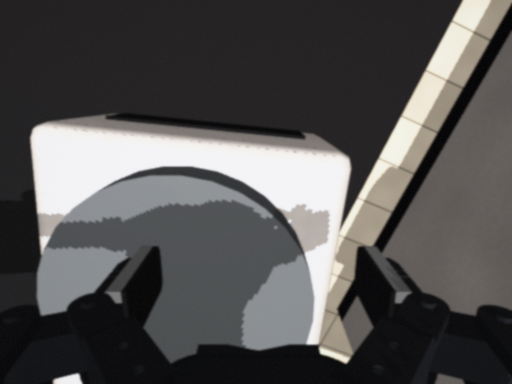

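Run:
```python
from h import *
W=cloud('wrist',np.load('wrist0.npy'),bot.read_state())
for v,u in ((140,60),(150,200),(250,200),(140,330),(100,300),(60,450)): print(v,u,W[v,u].round(3))
P=cloud('top',np.load('top0.npy'))
m=(P[:,:,2]>.1)&(P[:,:,1]>-.5)&(P[:,:,0]<1);print(m.sum(),P[m].max(0) if m.any() else 0)
```

```text
140 60 [ 0.246 -0.475  0.14 ]
150 200 [ 0.278 -0.57   0.14 ]
250 200 [ 0.22  -0.597  0.17 ]
140 330 [ 0.317 -0.688  0.   ]
100 300 [ 0.343 -0.638  0.   ]
60 450 [ 0.67  -1.116 -0.746]
2160 [0.52795057 0.19367335 0.90690554]
```

play_rows([
  [[0.08,0.15,0.02],[0,0,0.1]],
  [[0.15,0.3,0.02],[0,0,0.25]],
  [[0.22,0.44,0.02],[0,0,0.45]],
  [[0.29,0.58,0.02],[0,0,0.65]],
  [[0.36,0.72,0.02],[0,0,0.85]],
  [[0.43,0.86,0.02],[0,0,1]],
  [[0.5,1,0.02],[0,0,1]],
], gripper=0, squeeze=80)

```text
time: 2.22
tool_pos: [0.4595, -0.2288, 0.2397]
tcp_rot: [-1.55, 0.3, -0.302]
wrist_force: [0.7, 0.0, -0.6]
width: 1.002
```

play_rows([
  [[0.02,0.15,0],[0,0,0.1]],
  [[0.04,0.3,0],[0,0,0.2]],
  [[0.06,0.44,0],[0,0,0.3]],
  [[0.09,0.58,0],[0,0,0.4]],
  [[0.12,0.72,0],[0,0,0.5]],
  [[0.14,0.86,0],[0,0,0.564]],
  [[0.146,0.96,0],[0,0,0.564]],
  [[0.146,1,0],[0,0,0.564]],
  [[0.146,1,0],[0,0,0.564]],
])

```text
time: 3.35
tool_pos: [0.517, 0.1697, 0.2392]
tcp_rot: [-1.571, -0.047, 0.047]
wrist_force: [0.1, -0.4, 0.6]
width: 1.002
```

```bash
cat >> h.py <<'E'
def rect(Pc,cen,r,zlo,zhi,name):
    p=Pc.reshape(-1,3); m=(np.hypot(p[:,0]-cen[0],p[:,1]-cen[1])<r)&(p[:,2]>zlo)&(p[:,2]<zhi)
    p=p[m]
    if len(p)<5: print(name,'none'); return
    (c,sz,a)=cv2.minAreaRect((p[:,:2]*1000).astype(np.float32)); print(name,len(p),np.round(c,1),np.round(sz,1),round(a,1),'z',np.round(np.median(p[:,2]),4))
def show():
    st=bot.read_state(); x=Rn.from_rotvec(st['tcp_rot']).as_matrix()
    print('t',st['time'],'pos',st['tool_pos'].round(4),'yaw',np.degrees(np.arctan2(x[1,0],x[0,0])).round(2),'ydir',x[:,1].round(3),'F',st['wrist_force'].round(2),'w',st['width'])
    return st
def snap(name,fn):
    im,d=cams.read_camera(name); cv2.imwrite('pics/'+fn,im[:,:,::-1]); return im,d
E
python3 - <<'E'
from h import *
st=show(); im,d=snap('wrist','w1.png'); W=cloud('wrist',d,st)
rect(W,(.522,.183),.04,.092,.11,'cass top'); rect(W,(.52,.222),.12,.08,.0915,'guides')
E
```

```text
t 3.35 pos [0.517  0.1697 0.2392] yaw 3.44 ydir [-0.    -0.001 -1.   ] F [ 0.08 -0.45  0.62] w 1.001730340938544
cass top 1542 [520.7 187.6] [68.7 31.4] 88.8 z 0.0969
guides 1635 [521.  224.4] [ 36.  148.1] 3.1 z 0.0904
```

View pics/w1.png

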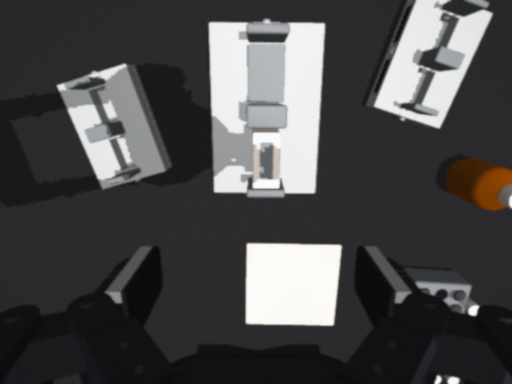

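Run:
```python
from h import *
st=show(); im,d=snap('wrist','w2.png'); st2=show(); W=cloud('wrist',d,st)
for z in (.0935,.095): rect(W,(.522,.183),.04,z,.11,'cass top')
g=im.min(2)>200; p=W[g&(np.abs(W[:,:,2]-.0965)<.004)&(np.hypot(W[:,:,0]-.522,W[:,:,1]-.184)<.035)]
print(cv2.minAreaRect((p[:,:2]*1000).astype(np.float32)),p.mean(0))
r=cams.mark_of('wrist','cassette'); print([(world('wrist',x['xyz'],st)[0].round(4),x['conf']) for x in r])
```

```text
t 3.4 pos [0.5171 0.1688 0.2392] yaw 3.37 ydir [-0.    -0.001 -1.   ] F [ 0.24  0.15 -1.12] w 0.9969592762720302
t 3.45 pos [0.5171 0.1683 0.2392] yaw 3.32 ydir [-0.    -0.001 -1.   ] F [ 0.2   0.42 -0.  ] w 0.9954804477960195
cass top 1517 [523.  186.6] [24.  49.7] 3.0 z 0.097
cass top 1505 [523.  186.6] [24.  49.7] 3.0 z 0.097
((523.2860107421875, 186.44497680664062), (22.796649932861328, 49.334381103515625), 3.1758949756622314) [0.52337773 0.19071671 0.09683372]
[(array([0.5234, 0.1855, 0.0108]), 0.58)]
```

play_rows([
  [[0.015,0.045,0],[0,0,0]],
  [[0.015,0.045,-0.1],[0,0,0]],
  [[0.015,0.045,-0.2],[0,0,0]],
  [[0.015,0.045,-0.25],[0,0,0]],
  [[0.015,0.045,-0.25],[0,0,0]],
  [[0.015,0.045,-0.25],[0,0,0]],
])

```text
time: 4.25
tool_pos: [0.5243, 0.1876, 0.1404]
tcp_rot: [-1.57, -0.047, 0.044]
wrist_force: [0.1, -0.2, 0.2]
width: 1.001
```

Run:
```python
from h import *
st=show(); im,d=snap('wrist','w3.png'); W=cloud('wrist',d,st)
rect(W,(.522,.183),.04,.0935,.11,'cass top'); print(W[:,:,2].shape)
show()
```

```text
t 4.25 pos [0.5243 0.1876 0.1404] yaw 3.31 ydir [ 0.002  0.001 -1.   ] F [ 0.09 -0.18  0.15] w 1.0008632410160214
cass top 3024 [523.1 186.5] [24.  50.3] 2.7 z 0.097
(384, 512)
t 4.3 pos [0.5245 0.1877 0.1409] yaw 3.32 ydir [ 0.003  0.001 -1.   ] F [-0.33 -0.06 -0.39] w 0.9974494331323108
```

View pics/w3.png

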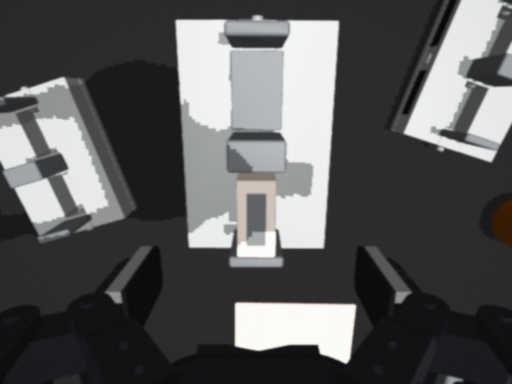

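The wrist view shows the cassette at about (257,215) between its guides. It measures (523.1, 186.5) mm with yaw about 3°. The jaws are aligned, so I'll descend.

play_rows([
  [[-0.004,-0.003,-0.06],[0,0,0]],
  [[-0.004,-0.003,-0.12],[0,0,0]],
  [[-0.004,-0.003,-0.17],[0,0,0]],
  [[-0.004,-0.003,-0.2],[0,0,0]],
  [[-0.004,-0.003,-0.22],[0,0,0]],
  [[-0.004,-0.003,-0.22],[0,0,0]],
  [[-0.004,-0.003,-0.22],[0,0,0]],
])

```text
time: 5.18
tool_pos: [0.5223, 0.1864, 0.0521]
tcp_rot: [-1.57, -0.047, 0.045]
wrist_force: [0.2, 0.2, 0.3]
width: 0.997
```

play_rows([
  [[0,0,0],[0,0,0]],
  [[0,0,0],[0,0,0]],
  [[0,0,0],[0,0,0]],
  [[0,0,0],[0,0,0]],
  [[0,0,0],[0,0,0]],
  [[0,0,0],[0,0,0]],
  [[0,0,0],[0,0,0]],
  [[0,0,0],[0,0,0]],
], gripper=1, squeeze=80)

```text
time: 6.18
tool_pos: [0.5219, 0.1862, 0.0515]
tcp_rot: [-1.57, -0.046, 0.045]
wrist_force: [0.5, 0.3, 1.3]
width: 0.27
```

Run:
```python
from h import *
st=show(); im,d=snap('wrist','w4.png'); im,d=snap('side','s4.png')
cv2.imwrite('pics/s4c.png',cv2.resize(im[60:260,120:320,::-1],(600,600),interpolation=cv2.INTER_CUBIC))
```

```text
t 6.175 pos [0.5219 0.1862 0.0515] yaw 3.34 ydir [ 0.001  0.    -1.   ] F [0.45 0.25 1.33] w 0.27037606782229967
```

View pics/w4.png

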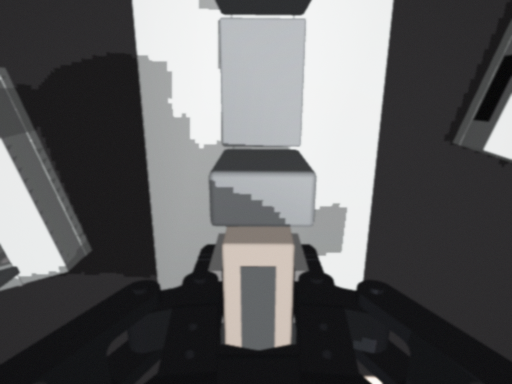

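View pics/s4c.png

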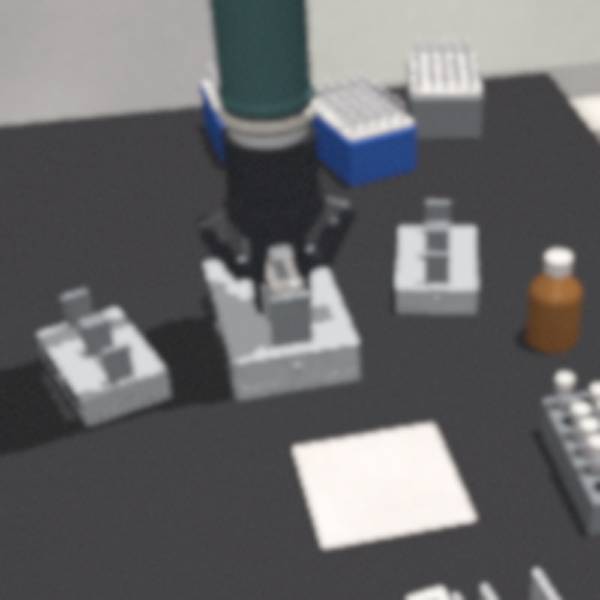

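The wrist and side views show the jaws closed on both broad faces (wrist pixels (228–292, 225–345)), with width 0.27, about 23 mm. I'll pull it straight up.

play_rows([
  [[0,0,0.006],[0,0,0]],
  [[0,0,0.012],[0,0,0]],
  [[0,0,0.018],[0,0,0]],
  [[0,0,0.026],[0,0,0]],
  [[0,0,0.034],[0,0,0]],
  [[0,0,0.044],[0,0,0]],
  [[0,0,0.055],[0,0,0]],
  [[0,0,0.07],[0,0,0]],
  [[0,0,0.085],[0,0,0]],
  [[0,0,0.1],[0,0,0]],
])

```text
time: 7.52
tool_pos: [0.5205, 0.186, 0.0915]
tcp_rot: [-1.571, -0.044, 0.048]
wrist_force: [0.2, -0.1, -1.2]
width: 0.273
```

Run:
```python
from h import *
st=show(); im,d=snap('side','s5.png')
cv2.imwrite('pics/s5c.png',cv2.resize(im[60:260,120:320,::-1],(600,600),interpolation=cv2.INTER_CUBIC))
im,d=snap('wrist','w5.png')
W=cloud('wrist',d,st)
rect(W,(.522,.183),.05,.12,.16,'cass top')
```

```text
t 7.525 pos [0.5205 0.186  0.0915] yaw 3.35 ydir [-0.002 -0.    -1.   ] F [ 0.23 -0.05 -1.15] w 0.27265308563101687
cass top 23363 [521.2 191.1] [95.5 42.7] 0.5 z 0.1431
```

View pics/s5c.png

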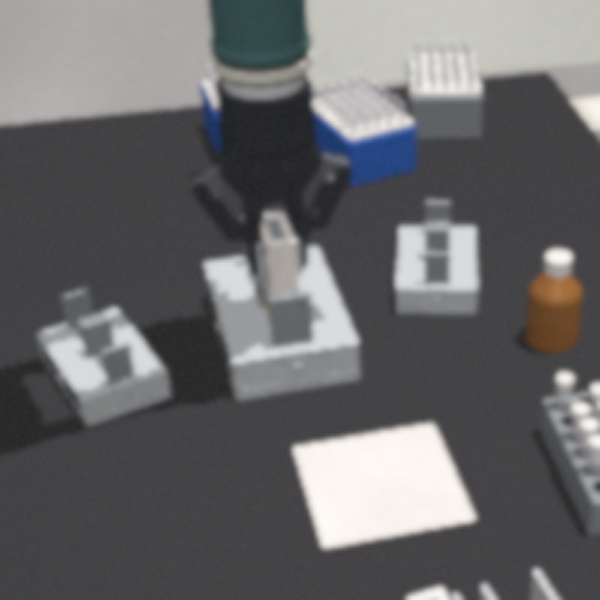

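The cassette came up with the jaws. In the side crop its foot is at about (280,300), level with the deck, and the wrist now carries about 1.2 N. I'll raise it clear of the guides and measure how it sits in the grip.

play_rows([
  [[0,0,0.04],[0,0,0]],
  [[0,0,0.08],[0,0,0]],
  [[0,0,0.12],[0,0,0]],
  [[0,0,0.16],[0,0,0]],
  [[0,0,0.18],[0,0,0]],
  [[0,0,0.18],[0,0,0]],
  [[0,0,0.18],[0,0,0]],
])

```text
time: 8.5
tool_pos: [0.5211, 0.186, 0.1626]
tcp_rot: [-1.571, -0.045, 0.047]
wrist_force: [-0.1, 0.4, -2.1]
width: 0.272
```

Run:
```python
from h import *
st=show(); im,d=snap('wrist','w6.png')
W=cloud('wrist',d,st)
for v in (250,270,290,310,330): print(v,[W[v,u].round(3).tolist() for u in (235,258,283)])
im,d=snap('side','s6.png')
S=cloud('side',d); m=(np.abs(S[:,:,0]-.521)<.03)&(np.abs(S[:,:,1]-.186)<.05)&(S[:,:,2]>.1)
rgb=im.astype(int); mm=m&(rgb.min(2)>110)
ys,xs=np.where(mm); print(len(ys),ys.min(),ys.max(),S[mm].min(0),S[mm].max(0))
cv2.imwrite('pics/s6c.png',cv2.resize(im[60:260,120:320,::-1],(600,600),interpolation=cv2.INTER_CUBIC))
```

```text
t 8.5 pos [0.5211 0.186  0.1626] yaw 3.34 ydir [-0.001 -0.    -1.   ] F [-0.07  0.42 -2.13] w 0.27160677270389977
250 [[0.512, 0.208, 0.208], [0.52, 0.209, 0.208], [0.528, 0.21, 0.209]]
270 [[0.513, 0.201, 0.208], [0.52, 0.203, 0.21], [0.529, 0.202, 0.208]]
290 [[0.513, 0.193, 0.208], [0.521, 0.194, 0.208], [0.53, 0.194, 0.207]]
310 [[0.513, 0.185, 0.207], [0.521, 0.187, 0.21], [0.53, 0.187, 0.208]]
330 [[0.514, 0.177, 0.208], [0.522, 0.178, 0.208], [0.531, 0.178, 0.208]]
669 48 145 [0.49102798 0.14414086 0.12305516] [0.55016945 0.21080732 0.36033021]
```

View pics/s6c.png

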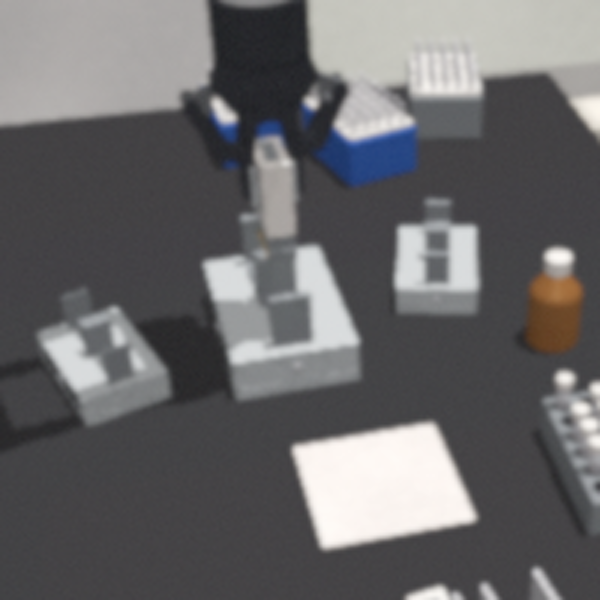

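View pics/w6.png

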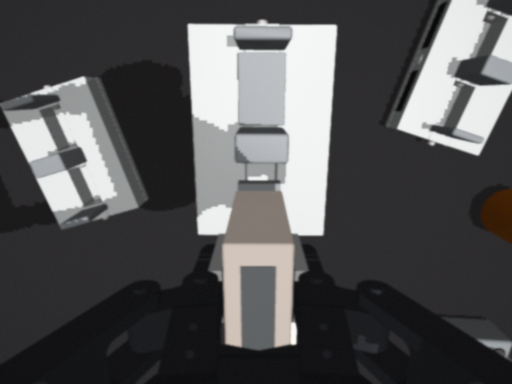

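play_rows([
  [[0.03,-0.1,0],[0,0,0]],
  [[0.06,-0.2,0],[0,0,0]],
  [[0.09,-0.31,0],[0,0,0]],
  [[0.115,-0.4,0],[0,0,0]],
  [[0.127,-0.455,-0.06],[0,0,0]],
  [[0.127,-0.455,-0.13],[0,0,0]],
  [[0.127,-0.455,-0.2],[0,0,0]],
  [[0.127,-0.455,-0.25],[0,0,0]],
  [[0.127,-0.455,-0.27],[0,0,0]],
  [[0.127,-0.455,-0.27],[0,0,0]],
])

```text
time: 9.85
tool_pos: [0.5722, 0.0043, 0.0549]
tcp_rot: [-1.57, -0.045, 0.047]
wrist_force: [0.8, -0.3, -0.9]
width: 0.272
```

play_rows([
  [[0,0,0],[0,0,0]],
  [[0,0,0],[0,0,0]],
  [[0,0,-0.004],[0,0,0]],
  [[0,0,-0.008],[0,0,0]],
  [[0,0,-0.012],[0,0,0]],
  [[0,0,-0.016],[0,0,0]],
  [[0,0,-0.018],[0,0,0]],
  [[0,0,-0.018],[0,0,0]],
])

```text
time: 10.85
tool_pos: [0.5723, 0.0042, 0.0479]
tcp_rot: [-1.57, -0.046, 0.046]
wrist_force: [0.4, 0.0, -2.0]
width: 0.271
```

Run:
```python
from h import *
st=show(); im,d=snap('wrist','w7.png')
W=cloud('wrist',d,st)
for v in (270,310,330): print(v,[W[v,u].round(4).tolist() for u in (235,258,283)])
im,d=snap('side','s7.png')
cv2.imwrite('pics/s7c.png',cv2.resize(im[120:280,160:320,::-1],(600,600),interpolation=cv2.INTER_CUBIC))
```

```text
t 10.85 pos [0.5723 0.0042 0.0479] yaw 3.34 ydir [-0.  0. -1.] F [ 0.37  0.02 -2.01] w 0.2710494471883609
270 [[0.5639, 0.0196, 0.0938], [0.5715, 0.0205, 0.0946], [0.58, 0.0202, 0.0933]]
310 [[0.5645, 0.0035, 0.0931], [0.5725, 0.0046, 0.0939], [0.5812, 0.0048, 0.0935]]
330 [[0.5648, -0.0051, 0.0927], [0.573, -0.0041, 0.0934], [0.5819, -0.0034, 0.0936]]
```

View pics/s7c.png

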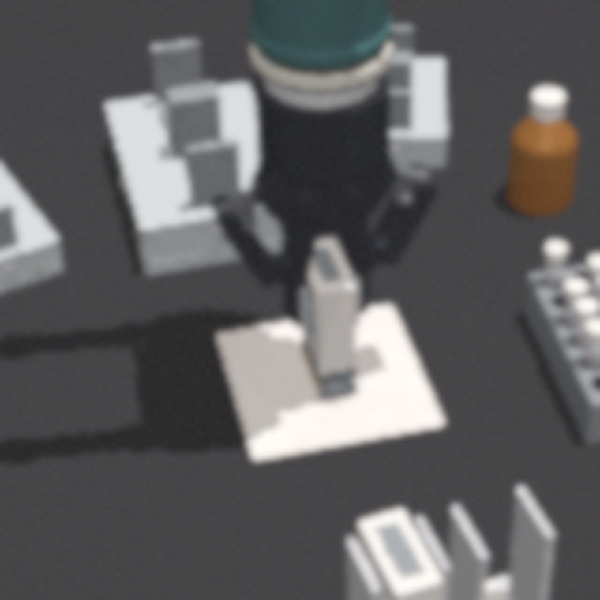

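The side crop shows the cassette upright just above the middle of the pad, foot at about (338,385). Its underside is about 4 mm up, so I'll lower it gently.

play_rows([
  [[0,0,-0.002],[0,0,0]],
  [[0,0,-0.004],[0,0,0]],
  [[0,0,-0.006],[0,0,0]],
  [[0,0,-0.008],[0,0,0]],
  [[0,0,-0.008],[0,0,0]],
  [[0,0,-0.008],[0,0,0]],
])

```text
time: 11.7
tool_pos: [0.5724, 0.0042, 0.0449]
tcp_rot: [-1.57, -0.046, 0.046]
wrist_force: [0.3, 0.7, -0.5]
width: 0.273
```

play_rows([
  [[0,0,-0.001],[0,0,0]],
  [[0,0,-0.002],[0,0,0]],
  [[0,0,-0.002],[0,0,0]],
])

```text
time: 12.08
tool_pos: [0.5725, 0.0042, 0.0445]
tcp_rot: [-1.57, -0.046, 0.046]
wrist_force: [-2.2, 0.1, 2.3]
width: 0.267
```

play_rows([
  [[0,0,-0.001],[0,0,0]],
  [[0,0,-0.002],[0,0,0]],
  [[0,0,-0.002],[0,0,0]],
])

```text
time: 12.45
tool_pos: [0.5726, 0.0041, 0.0445]
tcp_rot: [-1.57, -0.046, 0.046]
wrist_force: [-3.5, -0.6, 8.2]
width: 0.269
```

play_rows([
  [[0,0,0.001],[0,0,0]],
  [[0,0,0.001],[0,0,0]],
])

```text
time: 12.7
tool_pos: [0.5726, 0.0042, 0.0445]
tcp_rot: [-1.57, -0.046, 0.046]
wrist_force: [-2.9, -0.2, 6.0]
width: 0.272
```

play_rows([
  [[0,0,0],[0,0,0]],
  [[0,0,0],[0,0,0]],
  [[0,0,0],[0,0,0]],
  [[0,0,0],[0,0,0]],
  [[0,0,0],[0,0,0]],
  [[0,0,0],[0,0,0]],
  [[0,0,0],[0,0,0]],
  [[0,0,0],[0,0,0]],
], gripper=0)

```text
time: 13.7
tool_pos: [0.5724, 0.0042, 0.0437]
tcp_rot: [-1.57, -0.046, 0.046]
wrist_force: [-0.2, -1.5, 0.1]
width: 1.001
```

Run:
```python
from h import *
st=show(); im,d=snap('wrist','w8.png')
W=cloud('wrist',d,st); rect(W,(.572,.004),.045,.083,.1,'cass top')
im,d=snap('side','s8.png')
cv2.imwrite('pics/s8c.png',cv2.resize(im[120:280,160:320,::-1],(600,600),interpolation=cv2.INTER_CUBIC))
```

```text
t 13.7 pos [0.5724 0.0042 0.0437] yaw 3.34 ydir [ 0.  0. -1.] F [-0.24 -1.46  0.13] w 1.000860525536475
cass top 9128 [571.9   8.8] [89.2 42.3] 3.2 z 0.09
```

View pics/w8.png

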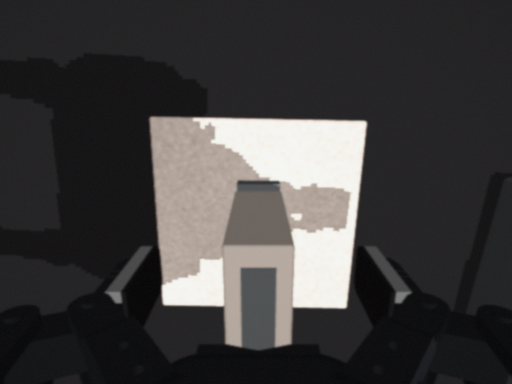

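View pics/s8c.png

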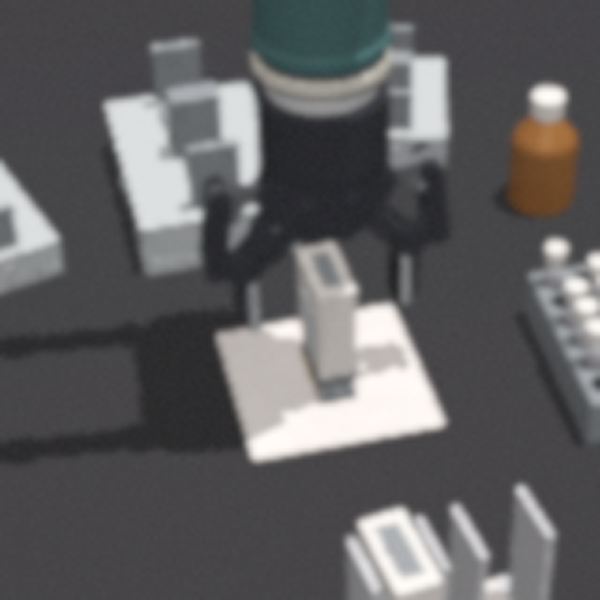

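Released. The cassette stands upright on the pad (side crop foot at (335,388), fingers clear on both sides). Next I go up and turn a quarter to take it across its ends.

play_rows([
  [[0,0,0.08],[0,0,0]],
  [[0,0,0.18],[0,0,0]],
  [[0,0,0.28],[0,0,0]],
  [[0,0,0.34],[0,0,0]],
  [[0,0,0.34],[0,0,-0.2]],
  [[0,0,0.34],[0,0,-0.42]],
  [[0,0,0.34],[0,0,-0.64]],
  [[0,0,0.34],[0,0,-0.84]],
  [[0,0,0.34],[0,0,-1]],
  [[0,0,0.34],[0,0,-1]],
])

```text
time: 15.05
tool_pos: [0.5723, 0.0042, 0.1797]
tcp_rot: [-1.495, 0.568, -0.568]
wrist_force: [0.2, 0.7, 0.4]
width: 1.003
```

play_rows([
  [[0,0,0],[0,0,-0.2]],
  [[0,0,0],[0,0,-0.42]],
  [[0,0,0],[0,0,-0.64]],
  [[0,0,0],[0,0,-0.84]],
  [[0,0,0],[0,0,-1]],
  [[0,0,0],[0,0,-1]],
  [[0,0,0],[0,0,-1]],
  [[0,0,0],[0,0,-1]],
])

```text
time: 16.05
tool_pos: [0.5724, 0.0042, 0.1797]
tcp_rot: [-1.237, 1.165, -1.165]
wrist_force: [-0.3, 0.3, 0.3]
width: 0.998
```

Run:
```python
from h import *
st=show(); im,d=snap('wrist','w9.png')
W=cloud('wrist',d,st); rect(W,(.572,.004),.045,.083,.1,'cass top w')
im,d=snap('top','t9.png'); rect(cloud('top',d),(.572,.004),.045,.083,.1,'cass top t')
im,d=snap('side','s9.png'); rect(cloud('side',d),(.572,.004),.045,.086,.1,'cass top s')
show()
```

```text
t 16.05 pos [0.5724 0.0042 0.1797] yaw -86.56 ydir [-0.  0. -1.] F [-0.27  0.3   0.28] w 0.9983580443414725
cass top w 2189 [572.8   4.3] [24.5 49.9] 3.2 z 0.0898
cass top t 257 [572.3   4.3] [24.6 48.6] 2.9 z 0.0892
cass top s 160 [570.9   2.2] [24.  51.2] 3.4 z 0.0895
t 16.2 pos [0.5724 0.0042 0.1797] yaw -86.61 ydir [-0.  0. -1.] F [-0.24 -0.24  0.17] w 0.9996219078623881
```

View pics/w9.png

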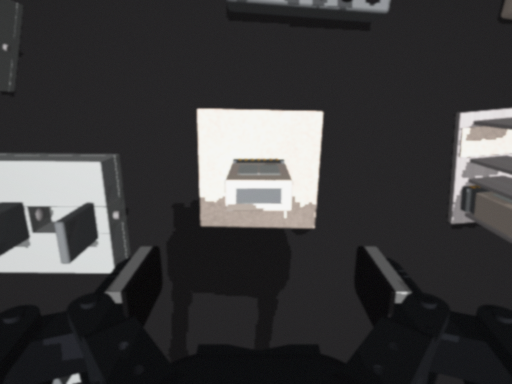

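play_rows([
  [[0.001,0,-0.08],[0,0,0]],
  [[0.001,0,-0.17],[0,0,0]],
  [[0.001,0,-0.25],[0,0,0]],
  [[0.001,0,-0.3],[0,0,0]],
  [[0.001,0,-0.33],[0,0,0]],
  [[0.001,0,-0.338],[0,0,0]],
  [[0.001,0,-0.338],[0,0,0]],
])

```text
time: 17.08
tool_pos: [0.5736, 0.0042, 0.0453]
tcp_rot: [-1.235, 1.165, -1.167]
wrist_force: [0.5, -0.9, 0.1]
width: 1.002
```

play_rows([
  [[0,0,0],[0,0,0]],
  [[0,0,0],[0,0,0]],
  [[0,0,0],[0,0,0]],
  [[0,0,0],[0,0,0]],
  [[0,0,0],[0,0,0]],
  [[0,0,0],[0,0,0]],
  [[0,0,0],[0,0,0]],
  [[0,0,0],[0,0,0]],
], gripper=1, squeeze=60)

```text
time: 18.08
tool_pos: [0.5737, 0.0041, 0.0455]
tcp_rot: [-1.235, 1.165, -1.167]
wrist_force: [-0.4, -1.1, 5.5]
width: 0.579
```

Run:
```python
from h import *
st=show(); im,d=snap('wrist','w10.png')
W=cloud('wrist',d,st); 
for v in (265,275,285,300): print(v,[W[v,u].round(4).tolist() for u in (200,258,310)])
im,d=snap('side','s10.png')
cv2.imwrite('pics/s10c.png',cv2.resize(im[120:280,160:320,::-1],(600,600),interpolation=cv2.INTER_CUBIC))
```

```text
t 18.075 pos [0.5737 0.0041 0.0455] yaw -86.66 ydir [ 0.002 -0.    -1.   ] F [-0.37 -1.09  5.47] w 0.5786117559517339
265 [[0.5841, 0.0264, 0.0808], [0.5845, 0.005, 0.0793], [0.5861, -0.0142, 0.0802]]
275 [[0.5835, 0.0254, 0.0867], [0.5844, 0.005, 0.0863], [0.5859, -0.0131, 0.087]]
285 [[0.581, 0.025, 0.0891], [0.5828, 0.0049, 0.09], [0.5837, -0.0129, 0.0899]]
300 [[0.5757, 0.0248, 0.09], [0.5767, 0.0046, 0.0897], [0.5776, -0.0136, 0.0896]]
```

View pics/w10.png

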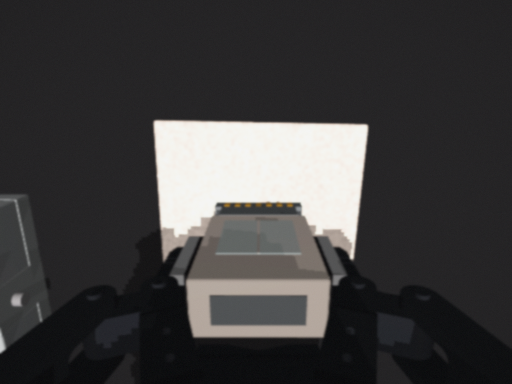

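View pics/s10c.png

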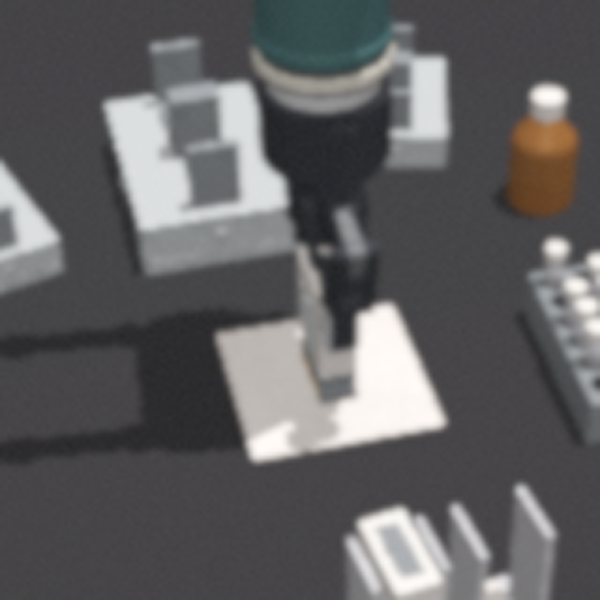

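The wrist view shows the pads on both narrow ends (x pixels about 185–330), width 0.579, about 49 mm. I'll lift and stop short of the rack to measure it with the wrist camera.

play_rows([
  [[0,0,0.01],[0,0,0]],
  [[0,0,0.06],[0,0,0]],
  [[0,0,0.12],[0,0,0]],
  [[0,0,0.2],[0,0,0]],
  [[0,0,0.28],[0,0,0]],
  [[-0.01,-0.06,0.325],[0,0,0.02]],
  [[-0.04,-0.15,0.325],[0,0,0.06]],
  [[-0.08,-0.26,0.325],[0,0,0.111]],
  [[-0.12,-0.37,0.325],[0,0,0.111]],
  [[-0.15,-0.46,0.325],[0,0,0.111]],
])

```text
time: 19.42
tool_pos: [0.5119, -0.1812, 0.1755]
tcp_rot: [-1.274, 1.101, -1.102]
wrist_force: [0.4, 0.3, -0.9]
width: 0.58
```

play_rows([
  [[-0.035,-0.088,0],[0,0,0]],
  [[-0.035,-0.088,0],[0,0,0]],
  [[-0.035,-0.088,0],[0,0,0]],
  [[-0.035,-0.088,0],[0,0,0]],
  [[-0.035,-0.088,0],[0,0,0]],
])

```text
time: 20.05
tool_pos: [0.4991, -0.2141, 0.1745]
tcp_rot: [-1.275, 1.1, -1.1]
wrist_force: [0.2, -0.1, -1.6]
width: 0.581
```

Run:
```python
from h import *
st=show(); im,d=snap('wrist','w11.png'); np.save('w11.npy',d); np.save('w11st.npy',st,allow_pickle=True)
W=cloud('wrist',d,st); 
for v in (285,300): print(v,[W[v,u].round(4).tolist() for u in (200,258,310)])
rect(W,(.588,-.219),.1,.005,.0135,'base'); rect(W,(.57,-.22),.07,.091,.098,'spare'); rect(W,(.588,-.22),.07,.087,.0915,'fins')
for l in ('strip','rack_top','rack','spare'):
    r=cams.mark_of('wrist',l); print(l,[(world('wrist',x['xyz'],st)[0].round(4),round(x['conf'],2)) for x in r])
show()
```

```text
t 20.05 pos [ 0.4991 -0.2141  0.1745] yaw -81.58 ydir [-0.  0. -1.] F [ 0.18 -0.06 -1.56] w 0.5812630378682092
285 [[0.5051, -0.1928, 0.2188], [0.5079, -0.2126, 0.2186], [0.5104, -0.2303, 0.2185]]
300 [[0.499, -0.1934, 0.2186], [0.5018, -0.2135, 0.2183], [0.505, -0.2313, 0.2191]]
base 4369 [ 589.2 -218.6] [112.1  60. ] 8.7 z 0.0095
spare 3103 [ 571.6 -223.8] [58.9 50.1] 8.4 z 0.0948
fins 943 [ 571.6 -221.2] [59.9 35.6] 8.4 z 0.0905
strip [(array([ 0.618 , -0.2133,  0.0072]), 0.76)]
rack_top [(array([ 0.5874, -0.2211,  0.0864]), 0.96)]
rack [(array([ 0.5905, -0.2247, -0.0026]), 0.78)]
spare [(array([ 0.5628, -0.2291,  0.0093]), 0.59)]
t 20.3 pos [ 0.4989 -0.2147  0.1744] yaw -81.63 ydir [-0.  0. -1.] F [-0.55 -0.19 -1.44] w 0.5801978974966578
```

View pics/w11.png

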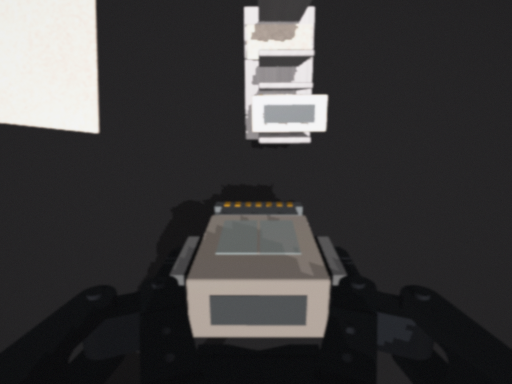

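Run:
```python
from h import *
st=np.load('w11st.npy',allow_pickle=True).item(); W=cloud('wrist',np.load('w11.npy'),st)
im=cv2.imread('pics/w11.png').astype(int)
v,u=np.indices(im.shape[:2])
m=(np.abs(W[:,:,2]-.2187)<.0025)&(u>180)&(u<335)&(v>240)&(v<345)
p=W[m]; print(m.sum(), cv2.minAreaRect((p[:,:2]*1000).astype(np.float32)), 'rows',v[m].min(),v[m].max(), 'cols',u[m].min(),u[m].max(),st['tool_pos'])
x=np.radians(8.4);ex=np.array([np.cos(x),np.sin(x)]);ey=np.array([-np.sin(x),np.cos(x)])
q=p[:,:2]-st['tool_pos'][:2]; a=q@ex*1000;b=q@ey*1000
print(np.percentile(a,[0.2,1,5,50,95,99,99.8]).round(1),np.percentile(b,[0.2,1,5,50,95,99,99.8]).round(1))
# fins near free slot profile
R=np.array([589.3,-218.55])/1000
c,s=np.cos(np.radians(8.6)),np.sin(np.radians(8.6))
r=(W[:,:,:2]-R)@np.array([[c,-s],[s,c]])*1000
mm=(np.abs(W[:,:,2]-.0895)<.0025)&(np.abs(r[:,:,1])<20)&(np.abs(r[:,:,0])<60)
print(np.histogram(r[:,:,0][mm],bins=np.arange(-60,62,4)))
```

```text
8613 ((498.5273742675781, -213.7893829345703), (25.403728485107422, 53.96986389160156), 8.253680229187012) rows 274 336 cols 181 334 [ 0.49910327 -0.21412425  0.17453713]
[-12.6 -12.1 -10.8   1.3  11.1  11.6  11.8] [-25.9 -24.2 -22.    0.3  22.8  25.1  26.8]
(array([  0,   0,   0, 303,   2,   0,   0,   0,   0,   0,   0,  51, 311,
         0,   0,   0,  49, 319,   0,   0,   0,   0,   0,   0,   0,   0,
         0,   0,   0,   0]), array([-60, -56, -52, -48, -44, -40, -36, -32, -28, -24, -20, -16, -12,
        -8,  -4,   0,   4,   8,  12,  16,  20,  24,  28,  32,  36,  40,
        44,  48,  52,  56,  60]))
```

The rack fits at (589.3, -218.5) mm with yaw 8.6°. The fins seen in the wrist view at about (285,52), (285,85) and (285,140) match this. The free slot, with its floor strip at about (275,32), is on the +x side, centred at (617.0, -214.3). I'll move over it.

play_rows([
  [[0.06,0,0],[0,0,0]],
  [[0.13,0,0],[0,0,0]],
  [[0.2,0,0],[0,0,0.006]],
  [[0.26,0,0],[0,0,0.006]],
  [[0.296,0,-0.02],[0,0,0.006]],
  [[0.296,0,-0.06],[0,0,0.006]],
  [[0.296,0,-0.08],[0,0,0.006]],
  [[0.296,0,-0.08],[0,0,0.006]],
  [[0.296,0,-0.08],[0,0,0.006]],
  [[0.296,0,-0.08],[0,0,0.006]],
])

```text
time: 21.55
tool_pos: [0.6174, -0.2153, 0.1434]
tcp_rot: [-1.276, 1.097, -1.099]
wrist_force: [-0.1, 0.7, -0.6]
width: 0.578
```

Run:
```python
from h import *
st=show(); im,d=snap('wrist','w12.png')
W=cloud('wrist',d,st); R=np.array([589.3,-218.55])/1000
c,s=np.cos(np.radians(8.6)),np.sin(np.radians(8.6))
r=(W[:,:,:2]-R)@np.array([[c,-s],[s,c]])*1000
mm=(np.abs(W[:,:,2]-.0895)<.003)&(np.abs(r[:,:,1])<20)&(np.abs(r[:,:,0])<60)
print(np.histogram(r[:,:,0][mm],bins=np.arange(-60,62,2)))
im,d=snap('side','s12.png')
cv2.imwrite('pics/s12c.png',cv2.resize(im[180:340,200:360,::-1],(600,600),interpolation=cv2.INTER_CUBIC))
S=cloud('side',d)
r=(S[:,:,:2]-R)@np.array([[c,-s],[s,c]])*1000
mm=(np.abs(S[:,:,2]-.086)<.004)&(np.abs(r[:,:,1])<20)&(np.abs(r[:,:,0])<60)
h=np.histogram(r[:,:,0][mm],bins=np.arange(-60,62,2)); print(h[0])
```

```text
t 21.55 pos [ 0.6174 -0.2153  0.1434] yaw -81.4 ydir [ 0.001 -0.001 -1.   ] F [-0.12  0.7  -0.59] w 0.5784967993664207
(array([  0,   0,   0,   0,   0,   0,   0,   0,   0,   0,   0,   0,   0,
         0,   0,   0,   0,   0,   0,   0,   0,   0,   0,   0,   0,   0,
         0,   0,   0,   0,   0,   0,   0,   0,   0,   0,   0,   0,   0,
         0,   0,   0,   0,   0,   0,   0,   0,   0,   0,   0,   0,   8,
       170, 263,   8,   0,   0,   0,   0,   0]), array([-60, -58, -56, -54, -52, -50, -48, -46, -44, -42, -40, -38, -36,
       -34, -32, -30, -28, -26, -24, -22, -20, -18, -16, -14, -12, -10,
        -8,  -6,  -4,  -2,   0,   2,   4,   6,   8,  10,  12,  14,  16,
        18,  20,  22,  24,  26,  28,  30,  32,  34,  36,  38,  40,  42,
        44,  46,  48,  50,  52,  54,  56,  58,  60]))
[ 0  0  0  0  3 22 12  0  4 22  0  0  0  0  0  0  0  0  0  0  0  0  2 28
  9  0  0  0  0  0  0  0 14 19  6  2  0  0  0  0  0  0  0  0  0  0  0  0
  0  0  3  3  1  1  0  0  0  0  0  0]
```

View pics/w12.png

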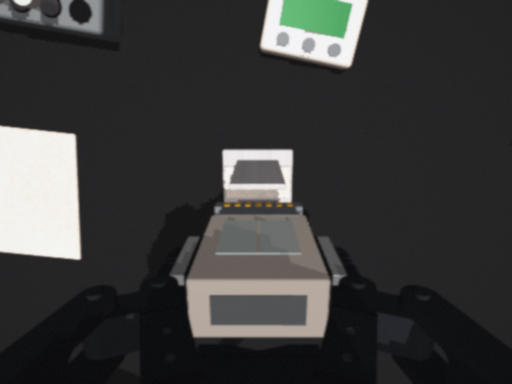

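View pics/s12c.png

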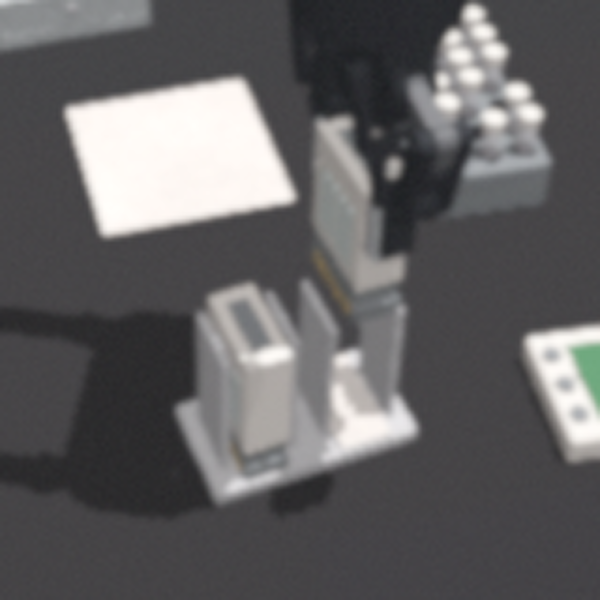

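The outer fin measures 44–48 mm in the rack frame, as designed. The side crop shows the foot at (360,290) over the free slot. I'll lower it in stages.

play_rows([
  [[0,0.001,-0.02],[0,0,0]],
  [[0,0.001,-0.04],[0,0,0]],
  [[0,0.001,-0.06],[0,0,0]],
  [[0,0.001,-0.08],[0,0,0]],
  [[0,0.001,-0.1],[0,0,0]],
  [[0,0.001,-0.1],[0,0,0]],
])

```text
time: 22.4
tool_pos: [0.6164, -0.2143, 0.1012]
tcp_rot: [-1.277, 1.1, -1.096]
wrist_force: [0.9, 0.3, -2.0]
width: 0.577
```

play_rows([
  [[0,0,-0.02],[0,0,0]],
  [[0,0,-0.04],[0,0,0]],
  [[0,0,-0.06],[0,0,0]],
  [[0,0,-0.08],[0,0,0]],
  [[0,0,-0.1],[0,0,0]],
  [[0,0,-0.11],[0,0,0]],
  [[0,0,-0.115],[0,0,0]],
  [[0,0,-0.115],[0,0,0]],
  [[0,0,-0.115],[0,0,0]],
])

```text
time: 23.52
tool_pos: [0.6175, -0.2147, 0.0569]
tcp_rot: [-1.276, 1.097, -1.098]
wrist_force: [0.4, -0.4, -1.8]
width: 0.579
```

Run:
```python
from h import *
st=show(); im,d=snap('wrist','w13.png')
W=cloud('wrist',d,st)
for v in (290,300): print(v,[W[v,u].round(4).tolist() for u in (200,258,310)])
im,d=snap('side','s13.png')
cv2.imwrite('pics/s13c.png',cv2.resize(im[200:320,220:340,::-1],(600,600),interpolation=cv2.INTER_CUBIC))
```

```text
t 23.525 pos [ 0.6175 -0.2147  0.0569] yaw -81.39 ydir [ 0.001 -0.    -1.   ] F [ 0.45 -0.42 -1.77] w 0.5788553290378917
290 [[0.6215, -0.1936, 0.1013], [0.6243, -0.2134, 0.101], [0.6273, -0.2311, 0.1015]]
300 [[0.618, -0.194, 0.1019], [0.6214, -0.2138, 0.1024], [0.6232, -0.232, 0.1011]]
```

View pics/s13c.png

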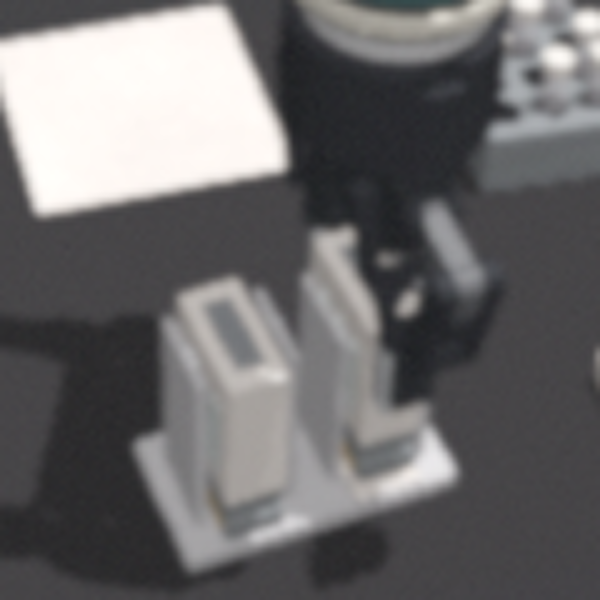

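It is in the slot with the underside about 5 mm above the strip (side crop foot at (385,450)). I'll go on gently and watch the force.

play_rows([
  [[0,0,-0.003],[0,0,0]],
  [[0,0,-0.006],[0,0,0]],
  [[0,0,-0.009],[0,0,0]],
  [[0,0,-0.01],[0,0,0]],
  [[0,0,-0.01],[0,0,0]],
  [[0,0,-0.01],[0,0,0]],
])

```text
time: 24.38
tool_pos: [0.6171, -0.2146, 0.0525]
tcp_rot: [-1.277, 1.098, -1.098]
wrist_force: [-0.4, -0.4, -0.1]
width: 0.577
```

play_rows([
  [[0,0,-0.001],[0,0,0]],
  [[0,0,-0.002],[0,0,0]],
  [[0,0,-0.002],[0,0,0]],
  [[0,0,-0.002],[0,0,0]],
])

```text
time: 24.88
tool_pos: [0.6172, -0.2146, 0.0525]
tcp_rot: [-1.276, 1.098, -1.098]
wrist_force: [-2.0, 1.0, 4.8]
width: 0.579
```

Contact is at TCP z 0.0525, so the underside is at about 10.7 mm, which is the strip's top. I'll let go.

play_rows([
  [[0,0,0.001],[0,0,0]],
  [[0,0,0.001],[0,0,0]],
  [[0,0,0.001],[0,0,0]],
  [[0,0,0.001],[0,0,0]],
  [[0,0,0.001],[0,0,0]],
  [[0,0,0.001],[0,0,0]],
  [[0,0,0.001],[0,0,0]],
  [[0,0,0.001],[0,0,0]],
], gripper=0)

```text
time: 25.88
tool_pos: [0.6172, -0.2146, 0.0521]
tcp_rot: [-1.276, 1.098, -1.098]
wrist_force: [-0.8, 0.1, 0.1]
width: 1.004
```

Run:
```python
from h import *
st=show(); im,d=snap('wrist','w14.png')
W=cloud('wrist',d,st)
for v in (290,300): print(v,[W[v,u].round(4).tolist() for u in (200,258,310)])
```

```text
t 25.875 pos [ 0.6172 -0.2146  0.0521] yaw -81.39 ydir [ 0.  0. -1.] F [-0.75  0.07  0.09] w 1.0042180240155831
290 [[0.6211, -0.1934, 0.0963], [0.6246, -0.2132, 0.097], [0.6274, -0.2308, 0.0972]]
300 [[0.6879, -0.2034, 0.1955], [0.6207, -0.2138, 0.0971], [0.6234, -0.2316, 0.0971]]
```

View pics/w14.png

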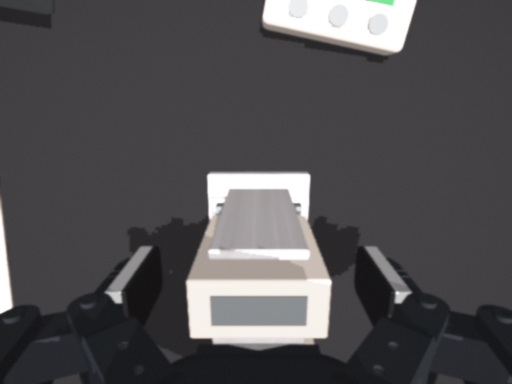

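The wrist view shows the fingers open and well clear of the cassette at (258,280), between the fins. I'll go straight up and check.

play_rows([
  [[0,0,0.05],[0,0,0]],
  [[0,0,0.12],[0,0,0]],
  [[0,0,0.2],[0,0,0]],
  [[0,0,0.28],[0,0,0]],
  [[0,0,0.34],[0,0,0]],
  [[-0.1,0,0.36],[0,0,0]],
  [[-0.2,0,0.36],[0,0,0]],
  [[-0.2,0,0.36],[0,0,0]],
  [[-0.2,0,0.36],[0,0,0]],
  [[-0.2,0,0.36],[0,0,0]],
])

```text
time: 27.18
tool_pos: [0.5384, -0.2148, 0.1968]
tcp_rot: [-1.276, 1.096, -1.099]
wrist_force: [-0.3, 0.8, -0.1]
width: 1.002
```

Run:
```python
from h import *
st=show(); im,d=snap('wrist','w15.png')
W=cloud('wrist',d,st)
rect(W,(.617,-.2145),.031,.0925,.1,'cass'); rect(W,(.5616,-.2227),.027,.0925,.1,'spare'); rect(W,(.588,-.219),.1,.005,.0135,'base')
im,d=snap('side','s15.png'); S=cloud('side',d); rect(S,(.617,-.2145),.031,.0925,.1,'cass s')
cv2.imwrite('pics/s15c.png',cv2.resize(im[200:320,220:340,::-1],(600,600),interpolation=cv2.INTER_CUBIC))
for l in ('tube_rack','timer','bottle','cassette','strip'):
    r=cams.mark_of('side',l); print(l,[(world('side',x['xyz'])[0].round(3),round(x['conf'],2)) for x in r])
```

```text
t 27.175 pos [ 0.5384 -0.2148  0.1968] yaw -81.37 ydir [ 0.001 -0.    -1.   ] F [-0.26  0.77 -0.09] w 1.0021518697058496
cass 2517 [ 615.7 -214.8] [34.5 52.5] 20.7 z 0.0969
spare 1980 [ 561.8 -225. ] [24.5 49. ] 8.8 z 0.0949
base 1431 [ 589.6 -218.5] [110.4  59.9] 8.8 z 0.0088
cass s 288 [ 611.3 -217.1] [30.4 51.3] 7.5 z 0.0963
tube_rack [(array([ 0.742, -0.028,  0.003]), 0.65)]
timer [(array([ 0.744, -0.24 ,  0.001]), 0.66), (array([ 0.743, -0.031,  0.003]), 0.3)]
bottle [(array([0.766, 0.163, 0.002]), 0.71)]
cassette [(array([ 0.62 , -0.214,  0.013]), 0.98), (array([ 0.586, -0.221,  0.002]), 0.67), (array([ 0.747, -0.241,  0.004]), 0.44)]
strip [(array([ 0.612, -0.214,  0.007]), 0.47)]
```

View pics/w15.png

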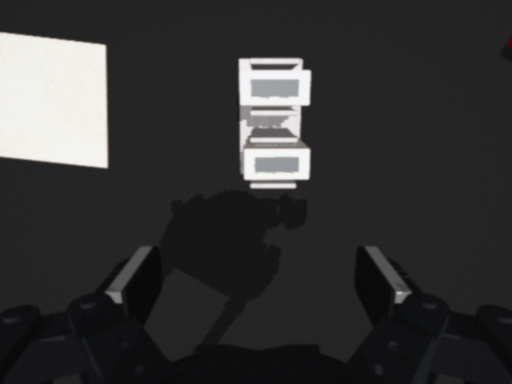

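View pics/s15c.png

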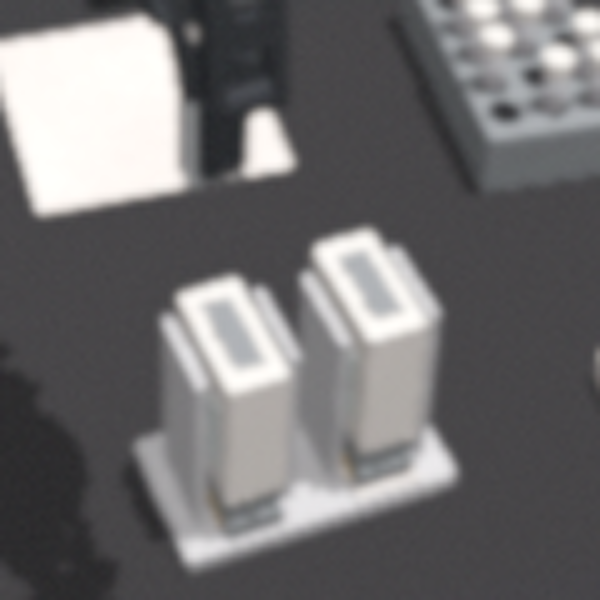

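Both views show the cassette upright and between its fins: wrist (275,88), side crop (375,300). Stray points skewed the rectangle fit, so I'll do one robust centre check and then hand in.

Run:
```python
from h import *
st=show(); im,d=snap('wrist','w16.png'); W=cloud('wrist',d,st)
R=np.array([589.3,-218.55])/1000; c,s=np.cos(np.radians(8.6)),np.sin(np.radians(8.6))
r=(W[:,:,:2]-R)@np.array([[c,-s],[s,c]])*1000
m=(np.abs(W[:,:,2]-.0965)<.0025)&(np.hypot(r[:,:,0]-28,r[:,:,1])<36)
k=cv2.morphologyEx(m.astype(np.uint8),cv2.MORPH_OPEN,np.ones((5,5)))>0
p=r[k].astype(np.float32); print(k.sum(),cv2.minAreaRect(p),'z',np.median(W[:,:,2][k]))
bot.finish_job(); show()
```

```text
t 27.525 pos [ 0.5374 -0.2146  0.1958] yaw -81.38 ydir [-0.  0. -1.] F [-0.86 -0.07 -0.18] w 1.0005676941762007
2502 ((27.648269653320312, -0.11233711242675781), (23.6955623626709, 49.65848922729492), 0.06030392646789551) z 0.09690784958104834
the job is handed in; nothing more can be done
the job is handed in; nothing more can be done
```

I handed the job in at about 27.5 s. The cassette stands released in the rack's free slot, and the fingers are open and clear of everything. `finish_job` reports no verdict, so the numbers below are my own measurements.

**What I did:** I gripped the cassette on its broad faces in the largest reader and pulled it straight up. I stood it near the middle of the blotting pad, let go for about a second, and it stayed upright. I then gripped it across its narrow ends and lowered it into the free slot until the wrist force showed contact. After that I released it and backed off.

**Last checks:**
- **Position:** the cassette's centre is 0.35 mm off across the slot and 0.1 mm along it.
- **Angle:** it is turned 0.06° from the slot's direction and looks upright in both views.
- **Height:** the camera put its top at 96.9 mm against an expected 96 mm, which fits it standing on the strip.
- **Bystanders:** the tube rack, timer and bottle read within about 6 mm of their first readings in the side view. The spare reads within about 2 mm of its first wrist-camera and top-view readings.

**Checks that disagreed:** the first fit of the racked cassette came out skewed (34.5 mm wide, turned 20.7°), and a side-view fit put it about 6 mm off. I put both down to stray points, mostly from the fins. A cleaned fit on a fresh wrist picture gave the true 23.7 x 49.7 mm outline and the position above.

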